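# Tare the parts bowl on the bench scale

## Task

Set the empty white enamel bowl upright on the bench scale with its foot fully down inside the locating ring of the pan, feeling for the ring gently because the pan lies a little off its mark, and let go of it. Then hold the round tare key (not the square power key) fully down for about a second, without touching the bowl, and only then put the tall flanged post into the bowl, leaving the other parts where they lie. The scale is delicate: never press on it with more than 20 N.

Things in the scene. Friction and masses are not known exactly. Their poses are not given: they have to be found in the camera images.
- scale: Grey bench scale, fixed; housing 250 (x) x 190 (y) x 50 mm high; origin: centre of its underside. Two keys on its -x end, on the +x half a round steel pan, 136 mm across, upper face at 60 mm. On the pan an aluminium locating ring: inside diameter 50, outside 72, 5 mm high (top at 65 mm). Pan and ring lie off pan_mark, unmeasured, and stay so. The pan sinks 1 mm per 3 N of load.
- pan_mark (a point): Nominal pan centre on the pan's upper face (the floor inside the ring), at scale (+45, 0, +60) mm, fixed to the housing. The true ring centre is off it by up to 7 mm along the scale's x and up to 7 mm along its y, differing every time and not measured: find it by feel or by looking.
- tare (a joint): Travel of the round tare key (white, 26 mm diameter): 0 m up, 0.008 m fully down, sprung: starts to move at 2 N, 5 N at 5 mm, 6.8 N at the bottom, then a hard stop. Counts as pressed beyond 0.005 m.
- tare_top (a point): Centre of the top of the round tare key, 61.8 mm above the bench when up, at scale (-88, -40) mm; the key stands 11 mm proud. Moves with the key. Press down.
- power (a joint): Travel of the square power key, same spring and travel (0 up, 0.008 down); not to be pressed.
- power_top (a point): Centre of the top of the square power key (white, 22 x 22 mm), 61.8 mm above the bench, at scale (-88, +40) mm.
- bowl: Round white enamel bowl, loose, about 0.15 kg, 46 mm high; origin: centre of its underside, z up. Foot 46 mm diameter, 10 mm high (2 mm play all round in the ring). Body 66 mm outside diameter, straight sided from 16 to 46 mm height, wall 4 mm, inner floor at 14 mm. Grip it across the outside. Seated, its origin is at about 60 mm height; on the ring at 65.
- post: Tall steel post, loose, about 0.08 kg, standing on its flange on the cardboard sheet: 65 mm high, stem 14 mm diameter, foot flange 26 mm diameter and 6 mm thick. Origin at the centre of its underside, z up. The only tall slim part there.
- collar: Bystander: short steel collar, 36 mm diameter, 26 mm high, bored through, on the sheet. Origin at the centre of its underside.
- spool: Bystander: short waisted steel spool, 32 mm diameter, 32 mm high, on the sheet. Origin at the centre of its underside.
- lever: Bystander: cast aluminium hand-lever, about 145 x 35 x 12 mm, lying on the bench. Origin near its middle, on the bench.
- sheet: Cardboard sheet 270 x 220 x 3 mm, fixed flat on the bench, under post, collar and spool. Origin at the centre of its underside.
Mind the look-alikes: they are no part of the job. Leave any blue or yellow look-alike of the post alone. Several things look just like the bowl: the one meant starts farthest from the robot's base.

How it is judged:
By the outcome, as a careful person would: the job done as asked, in the order asked, and still so for the second after the job is handed in, with the robot touching nothing.
It also fails if it takes over 72 s, if anything falls off the work surface, if the arm or the gripper's body presses on something with over 40 N, if the wrist force passes 120 N, or if a joint passes its speed limit or range.

## Robot

A 6-joint arm with a two-finger parallel gripper is mounted at the origin on the work surface. World frame = base frame: x ahead of the robot, y to its left, z up, the work surface at z = 0. Lengths are in m, angles in rad, forces in N, time in s.
With the tool pointing down it reaches from about 0.275 to 0.85 m from the base axis. Payload 5.2 kg.
Tool frame: the origin (TCP) lies where the fingers leave the gripper's body, on its centre line; the fingertips stand 73 mm ahead of it and the grasp point (between the pads) lies 54 mm ahead of it (manip.tcp_to_tips is the z of the fingertips in the tool frame, in m); z points along the fingers, y is the line along which they close (so a half turn about z gives the same grasp; the last joint's range is limited). The gripper opens to 85 mm and grips with 20 to 120 N. Pads are 22 mm wide; open, the fingers measure 114 mm over their backs; the gripper's body (76 mm by 85 mm) begins 54 mm behind the grasp point. The pads swing forward as they close: fully open they stand 13 mm farther back than shut.
Start: joints at [-1.486, 0.259, 1.535, -0, 1.348, -0.203], TCP at [0.156, -0.527, 0.304] pointing down, gripper open.
Joint ranges: [-3.14, 3.14], [-0.91, 2.08], [0.19, 2.58], [-1.22, 4.36], [0.22, 2.71], [-3.12, 3.12]. Speed limits (rad/s): [2.57, 2.57, 3.14, 3.14, 3.14, 3.14].

## Interface

Orientations are given as a rotation vector (axis times angle).
In Python, from station import manip, eyes, spotter gives the robot as it stands.
- The arm moves only by the tool step_arm, never from a script. Its argument "rows" is a list of rows, each a list of 7 numbers: the shift along the tool's x, y, z in m, then the turn, a rotation vector about the tool's x, y, z in rad, then the finger opening in m, from 0 to 0.0854. In form: [[x, y, z, rx, ry, rz, hand], ...]. A call has 1 to 5 rows; each row shifts and turns the commanded pose from where the row before left it, along the tool's axes as they then stand; what a row does not reach is not made up. A row lasts 1/8 s, in which the tool goes at most 62.5 mm and 10.7 degrees, less where a joint would pass 70% of its speed; a pose out of reach is approached as far as the arm can. A call with a gripper value outside its range is refused whole. The fingers move at their own pace and stop on an object; the grip force is fixed at half the most. Time passes only in rows, so rows that do not move let the fingers close. It gives the time, the measured TCP pose, the force, the opening and the grip force at its end, in the units of the state.
- manip.state(): the state, without advancing time (a new reading comes with each control period).
- eyes.grab_frame(name): name is "scene" or "top" or "wrist"; returns (picture, depth): 480x640x3 uint8, red, green, blue; 480x640 float32, m along the optical axis (not along the pixel's ray), 0 where there is no reading.
- eyes.calibration(name): a dict with "intrinsics" (3x3 intrinsics, pixels), "R" (3x3) and "t" (3): a world point X has camera coordinates R X + t; the wrist camera has in their place "mount" (4x4, takes a point from camera to tool coordinates, whose origin is the TCP and whose axes are the flange's). Camera axes: x right, y down, z forward; pixel columns grow to the right and rows downward; lengths in m; the calibration is good to about 2 mm. A picture is of the moment at which its call begins: read the wrist's pose just before it. calibration takes no time and is no camera call.
- manip.job_done(): hands the job in; it is judged then, once.
Trained networks look in the newest picture that a camera, given by its name, has taken for a name from the list of things; names that differ only in an ending like _2 or _b are one class to them, and where a whole thing is asked for, a point or a joint stands for the part that bears it (a point fixed in the world has none). Each returns a list of dicts, best first, with "conf" (0 to 1); they miss things now and then, are a little off and sometimes report something else, mostly with a low value. They report only what shows in the picture. A call takes as long as a camera call. They do not tell look-alikes from the thing itself.
- spotter.boxes_of(camera, query): "box" ([left, top, width, height] in pixels, round what is visible of it).
- spotter.tip_of(camera, query): "location" ([column, row] in pixels: a listed point, or the origin of a listed thing).
The state is a dict: "clock": time; "joints": joint angles; "dq": joint speeds; "joint_efforts": joint torques, N m; "position": TCP position; "tcp_rot": TCP orientation; "force": force on the tool from outside, world axes, zero at the start; "wrist_torque": the same for the moment, N m; "gripper_width": finger opening in m; "grip_force": force on a finger pad.
Only numpy, scipy, OpenCV 4.12 (cv2) and the standard library are available. Lean on these libraries where they do the work, as an engineer would, in place of code of your own. Each camera call takes 0.05 s, during which the arm holds its last target. There are 200 camera calls.

## Working session

There is one attempt and no reset: what is moved stays moved. The work goes in short steps, Python scripts to look and compute and a tool call to move; the robot and the scene stay as the last step left them, time stands still between calls to the robot, and variables do not carry over. Pictures are saved under pics/ and viewed, at most 10 in all, crops included, and the job is handed in when it is done.

Besides the shell and the picture viewer there is one more tool, called after "Request:" as a command line: name --pt "numbers of a row" for each row, then --argument value for the rest. step_arm: Moves the arm, as the interface text tells. Its arguments: {"type":"object","properties":{"rows":{"type":"array"}},"required":["rows"]}

```bash
mkdir -p pics; ls; cat > h.py <<'E'
import numpy as np, cv2
from scipy.spatial.transform import Rotation as Rn
from station import manip, eyes, spotter
def cal(n, st=None):
    c=eyes.calibration(n); K=np.array(c["intrinsics"])
    if n=="wrist":
        st=st or manip.state(); M=np.array(c["mount"]); T=np.eye(4); T[:3,:3]=Rn.from_rotvec(st["tcp_rot"]).as_matrix(); T[:3,3]=st["position"]
        return K, T@M
    T=np.eye(4); T[:3,:3]=c["R"]; T[:3,3]=c["t"]; return K, np.linalg.inv(T)
def cloud(d,K,T):
    v,u=np.mgrid[0:d.shape[0],0:d.shape[1]]
    P=np.stack([(u-K[0,2])/K[0,0]*d,(v-K[1,2])/K[1,1]*d,d],-1)
    return P@T[:3,:3].T+T[:3,3]
def atz(px,z,K,T):
    r=T[:3,:3]@np.linalg.solve(K,[px[0],px[1],1.]); o=T[:3,3]; return o+r*(z-o[2])/r[2]
E
python3 - <<'E'
from h import *
out=[]
for n in ["top","scene"]:
    im,d=eyes.grab_frame(n); cv2.imwrite(f"pics/{n}0.png",im[...,::-1]); np.save(f"pics/{n}0.npy",d)
    K,T=cal(n); X=cloud(d,K,T); print(n,T[:3,3].round(3))
    for q in ["bowl","post","scale","tare_top","power_top","pan_mark","collar","spool","lever"]:
        for r in spotter.tip_of(n,q)[:6]:
            p=r["location"]; u,v=int(p[0]),int(p[1]); print(q,round(r["conf"],2),np.round(p),X[min(v,479),min(u,639)].round(3))
print(manip.tcp_to_tips,manip.state())
E
```

```text
pics
top [0.421 0.101 1.082]
bowl 0.96 [374. 320.] [ 0.401 -0.003  0.018]
bowl 0.84 [296. 352.] [0.338 0.168 0.014]
bowl 0.56 [326. 285.] [0.48  0.098 0.015]
post 0.56 [163. 270.] [0.522 0.455 0.015]
post 0.55 [214. 264.] [0.532 0.341 0.03 ]
post 0.47 [152. 244.] [0.582 0.486 0.008]
scale 0.66 [466. 236.] [ 0.573 -0.204  0.057]
tare_top 0.53 [511. 262.] [ 0.514 -0.292  0.061]
power_top 0.62 [477. 277.] [ 0.485 -0.216  0.064]
pan_mark 0.96 [467. 209.] [ 0.628 -0.209  0.059]
collar 0.5 [247. 299.] [0.452 0.27  0.027]
spool 0.71 [246. 220.] [0.626 0.267 0.037]
lever 0.88 [319. 181.] [0.716 0.105 0.001]
scene [ 1.149 -0.536  0.651]
bowl 0.87 [218. 272.] [ 0.414 -0.024  0.022]
bowl 0.84 [290. 261.] [0.493 0.083 0.025]
bowl 0.78 [266. 225.] [0.36  0.149 0.024]
post 0.76 [392. 221.] [0.54  0.345 0.009]
post 0.73 [445. 204.] [0.58  0.491 0.004]
post 0.59 [288. 260.] [0.492 0.079 0.029]
post 0.57 [420. 199.] [0.529 0.463 0.011]
scale 0.7 [189. 389.] [ 0.636 -0.254  0.061]
tare_top 0.49 [111. 362.] [ 0.51  -0.296  0.061]
power_top 0.48 [147. 324.] [ 0.483 -0.216  0.062]
pan_mark 0.7 [208. 367.
[... 300 characters left out ...]
1.0, 'joints': array([-1.48583127e+00,  2.58572074e-01,  1.53501317e+00, -1.85442264e-06,
        1.34796986e+00, -2.02836198e-01]), 'dq': array([ 1.76768508e-04,  5.72801584e-04, -1.38703608e-04,  6.76012330e-05,
       -3.24790627e-04,  1.12940175e-03]), 'joint_efforts': array([-7.55766905e-04, -4.45926619e+01, -2.90902197e+01, -5.81781078e-04,
        9.90906083e-04, -2.33566868e-05]), 'position': array([ 0.15611793, -0.52738337,  0.30391949]), 'tcp_rot': array([ 3.10908457e+00,  4.50513825e-01, -6.31020982e-06]), 'force': array([ 0.69825183, -0.0452899 , -0.01204525]), 'wrist_torque': array([ 0.04170325,  0.01387972, -0.02863349]), 'grip_force': 0.0, 'gripper_width': 0.08564291090562967}
```

View pics/top0.png

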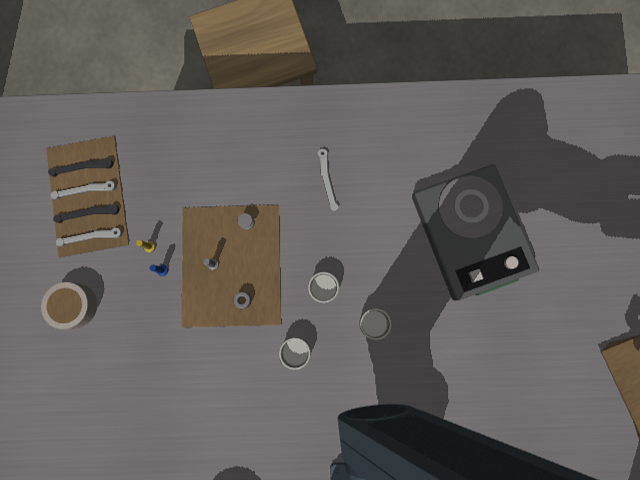

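View pics/scene0.png

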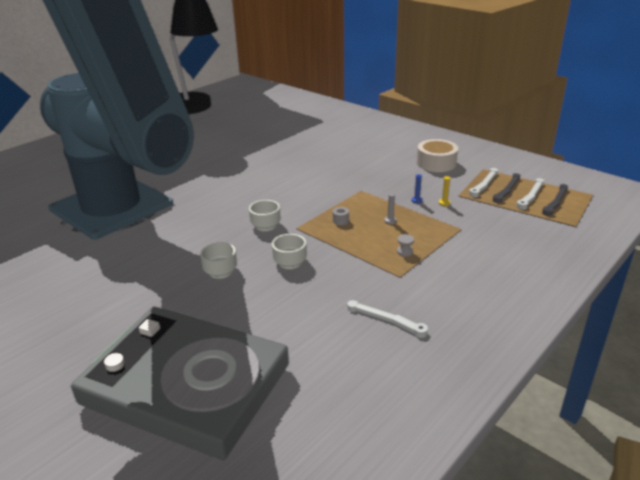

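Top view: three identical bowls at (324,287), (375,323) and (295,352), with the big bowl/pot at (65,305) being something else. The farthest from the base is (324,287), about 0.49 m away. Post candidates are steel (210,263), blue (160,269) and yellow (148,245), and I take the steel one on the sheet. The scale has its pan at (471,206), the round tare key at (512,262) and the square power key at (476,275).

```bash
python3 - <<'E'
from h import *
im=cv2.imread("pics/top0.png"); d=np.load("pics/top0.npy"); K,T=cal("top"); X=cloud(d,K,T)
for n,c in dict(A=(.48,.098),B=(.40,-.003),C=(.338,.168)).items():
    m=(np.hypot(X[...,0]-c[0],X[...,1]-c[1])<.055)&(X[...,2]>.036)&(X[...,2]<.06)
    v,u=np.nonzero(m); (cx,cy),r=cv2.minEnclosingCircle(np.stack([u,v],1).astype(np.float32)); p=atz((cx,cy),.046,K,T)
    (e,s,_)=cv2.fitEllipse(np.stack([u,v],1)[cv2.convexHull(np.stack([u,v],1).astype(np.int32),returnPoints=False)[:,0]].astype(np.float32))
    print(n,m.sum(),p.round(4),atz(e,.046,K,T).round(4),np.hypot(*p[:2]).round(3), "zmax",X[m][:,2].max().round(3))
m=(np.hypot(X[...,0]-.53,X[...,1]-.345)<.05)&(X[...,2]>.05); print("post",m.sum(),X[m].mean(0).round(4))
# scale housing top
m=(np.hypot(X[...,0]-.58,X[...,1]+.21)<.2)&(X[...,2]>.042)&(X[...,2]<.09)
P=X[m]; r=cv2.minAreaRect(P[:,:2].astype(np.float32)); print("scale rect",r)
kt,kp=np.array(atz((511.5,262),.0618,K,T)),np.array(atz((476,275),.0618,K,T)); print("tare",kt.round(4),"power",kp.round(4))
yd=(kp-kt)[:2]; print("yaw",np.degrees(np.arctan2(-yd[0],yd[1])),np.hypot(*yd))
print(np.array(atz((471.5,206.5),.065,K,T)).round(4))
a=cv2.resize(im[255:320,280:400],None,fx=5,fy=5); b=cv2.resize(im[155:305,405:545],None,fx=4,fy=4,interpolation=cv2.INTER_CUBIC)
cv2.imwrite("pics/cropA.png",a)
cv2.imwrite("pics/cropS.png",b)
E
```

```text
A 181 [0.4731 0.1028 0.046 ] [0.4732 0.1029 0.046 ] 0.484 zmax 0.051
B 197 [ 0.3926 -0.0037  0.046 ] [ 0.3927 -0.0041  0.046 ] 0.393 zmax 0.051
C 202 [0.3372 0.1674 0.046 ] [0.337  0.1671 0.046 ] 0.376 zmax 0.052
post 46 [0.5327 0.3464 0.0658]
scale rect ((0.5816294550895691, -0.22799569368362427), (0.2544028162956238, 0.19095169007778168), 18.07660675048828)
tare [ 0.5119 -0.2929  0.0618] power [ 0.487  -0.2172  0.0618]
yaw 18.246111608182677 0.0797037322758757
[ 0.6321 -0.2169  0.065 ]
```

View pics/cropA.png

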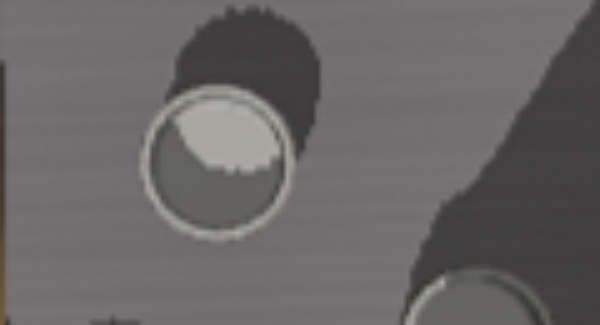

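Crop: the chosen bowl at top (324,287) is an empty, upright white bowl, the farthest from the base. Next I check the wrist camera's mount.

```bash
cat >> h.py <<'E'
def delta(target, yaw=None):
    "tool-axis shift to reach TCP target (world), tool assumed vertical, relative to measured pose"
    s=manip.state(); R=Rn.from_rotvec(s["tcp_rot"]).as_matrix(); y=np.degrees(np.arctan2(R[1,0],R[0,0]))
    print("clock",round(s["clock"],2),"pos",np.round(s["position"],4),"yaw",round(y,2),"tilt",np.round(R[2],4),"F",np.round(s["force"],1),"w",round(s["gripper_width"],4))
    print("delta tool",np.round(R.T@(np.array(target)-s["position"]),4)); return R
E
python3 - <<'E'
from h import *
c=eyes.calibration("wrist"); print(np.round(c["mount"],4),c["intrinsics"])
delta([.632,-.217,.30])
E
```

```text
[[ 6.000e-04 -9.498e-01 -3.129e-01  8.110e-02]
 [ 1.000e+00  9.000e-04 -8.000e-04 -0.000e+00]
 [ 1.000e-03 -3.129e-01  9.498e-01 -7.130e-02]
 [ 0.000e+00  0.000e+00  0.000e+00  1.000e+00]] [[331.45931124   0.         319.57637338]
 [  0.         331.45931124 238.17144776]
 [  0.           0.           1.        ]]
clock 1.0 pos [ 0.1561 -0.5274  0.3039] yaw 16.49 tilt [-0.  0. -1.] F [ 0.7 -0.  -0. ] w 0.0856
delta tool [ 0.5444 -0.1625  0.0039]
```

Request:
step_arm --pt "0.054 -0.016 0.006 0 0 0 0.0854" --pt "0.054 -0.016 0.006 0 0 0 0.0854" --pt "0.054 -0.016 0.006 0 0 0 0.0854" --pt "0.054 -0.016 0.006 0 0 0 0.0854" --pt "0.054 -0.016 0.006 0 0 0 0.0854"

```text
clock: 1.62
position: [0.3937, -0.373, 0.2739]
tcp_rot: [3.109, 0.45, 0.0]
force: [-0.4, -1.5, -0.4]
gripper_width: 0.0854
grip_force: 0.0
```

Request:
step_arm --pt "0.054 -0.016 0.006 0 0 0 0.0854" --pt "0.054 -0.016 0.006 0 0 0 0.0854" --pt "0.054 -0.016 0.006 0 0 0 0.0854" --pt "0.054 -0.016 0.006 0 0 0 0.0854" --pt "0.054 -0.016 0.006 0 0 0 0.0854"

```text
clock: 2.25
position: [0.63, -0.2195, 0.2437]
tcp_rot: [3.109, 0.451, 0.0]
force: [-0.1, -1.1, 0.9]
gripper_width: 0.0855
grip_force: 0.0
```

Request:
step_arm --pt "0.0 0 0 0 0 0 0.0854" --pt "0 0 0 0 0 0 0.0854"

```text
clock: 2.5
position: [0.6282, -0.2206, 0.2435]
tcp_rot: [-3.109, -0.452, 0.002]
force: [-0.4, 0.1, -0.3]
gripper_width: 0.0854
grip_force: 0.0
```

```bash
python3 - <<'E'
from h import *
delta([.632,-.217,.24]); 
im,d=eyes.grab_frame("wrist"); K,T=cal("wrist"); cv2.imwrite("pics/w1.png",im[...,::-1]); np.save("pics/w1.npy",d); np.save("pics/w1T.npy",T)
for q in ["tare_top","power_top","pan_mark"]: 
    for r in spotter.tip_of("wrist",q)[:2]: print(q,round(r["conf"],2),r["location"],atz(r["location"],.06,K,T).round(4))
E
```

```text
clock 2.5 pos [ 0.6282 -0.2206  0.2435] yaw 16.54 tilt [-1.1e-03 -3.0e-04 -1.0e+00] F [-0.4  0.1 -0.3] w 0.0854
delta tool [ 0.0047 -0.0024  0.0035]
tare_top 0.77 [356.5, 373.1] [ 0.5071 -0.2928  0.06  ]
power_top 0.58 [310.1, 259.3] [ 0.6049 -0.2196  0.06  ]
power_top 0.56 [269.8, 373.3] [ 0.4837 -0.2151  0.06  ]
pan_mark 0.64 [310.8, 230.3] [ 0.6292 -0.2133  0.06  ]
```

View pics/w1.png

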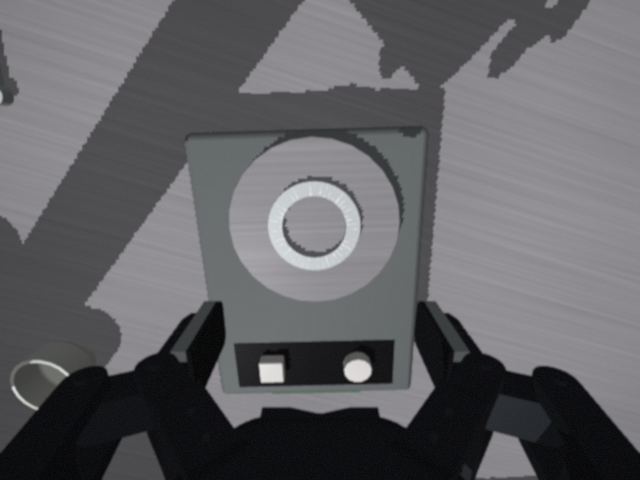

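Wrist view: ring at about (314,225), pan around it, square power key (271,369), round tare key (357,367). I fit the ring.

```bash
cat >> h.py <<'E'
def fit_circle(mask, z, K, T, which="outer", hull=True):
    "LSQ circle in world xy from the outer contour of the largest blob, rays cut at height z"
    cs,_=cv2.findContours(mask.astype(np.uint8),cv2.RETR_EXTERNAL,cv2.CHAIN_APPROX_NONE); c=max(cs,key=cv2.contourArea)
    if hull: c=cv2.convexHull(c)
    P=np.array([atz(p[0],z,K,T)[:2] for p in c])
    from scipy.optimize import least_squares
    f=lambda q: np.hypot(*(P-q[:2]).T)-q[2]
    r=least_squares(f,[*P.mean(0),.035],loss="soft_l1",f_scale=.0005); return r.x, np.abs(f(r.x)).mean()
E
python3 - <<'E'
from h import *
im=cv2.imread("pics/w1.png"); K,_=cal("wrist"); T=np.load("pics/w1T.npy")
h=cv2.cvtColor(im,cv2.COLOR_BGR2GRAY)
for th in (170,190):
    m=np.zeros_like(h); m[165:285,255:375]=h[165:285,255:375]>th
    print("ring outer",*fit_circle(m,.065,K,T))
    # inner hole
    cs,hi=cv2.findContours(m,cv2.RETR_CCOMP,cv2.CHAIN_APPROX_NONE); hol=[c for c,x in zip(cs,hi[0]) if x[3]>=0 and cv2.contourArea(c)>500]
    if hol:
        mm=np.zeros_like(m); cv2.drawContours(mm,hol,-1,1,-1); print("inner", *fit_circle(mm,.065,K,T))
X=cloud(np.load("pics/w1.npy"),K,T)
ys,xs=np.nonzero((h>150)&(np.arange(480)[:,None]>340)&(np.arange(480)[:,None]<390)&(np.arange(640)>335)&(np.arange(640)<385))
m=np.zeros_like(h); m[ys,xs]=1; print("tare",*fit_circle((h>200)*m,.0618,K,T))
print("ring z",np.median(X[180:195,300:330,2]), "pan z",np.median(X[225-10:235,305:320,2]),"bench",np.median(X[250:300,470:560,2]))
m=(X[...,2]>.042)&(X[...,2]<.07); m[300:]=0
E
```

```text
ring outer [ 0.6333472  -0.21428431  0.0362234 ] 9.738518727133198e-05
inner [ 0.63349587 -0.21457493  0.02583183] 0.00011139805945709544
ring outer [ 0.63346499 -0.21422274  0.0355948 ] 8.830074805372423e-05
inner [ 0.63364206 -0.21462798  0.02641153] 0.00014412182991092577
tare [ 0.51141156 -0.29190332  0.01133365] 0.0001408485176162407
ring z 0.0665425188890024 pan z 0.0616395149716662 bench 0.001454433738830585
```

Request:
step_arm --pt "-0.008 -0.051 0 0 0 0 0.0854" --pt "-0.008 -0.051 0 0 0 0 0.0854" --pt "-0.008 -0.051 0 0 0 0 0.0854" --pt "-0.008 -0.051 0 0 0 0 0.0854"

```text
clock: 3.2
position: [0.5387, -0.0338, 0.2445]
tcp_rot: [3.109, 0.447, 0.002]
force: [0.2, 0.8, 0.2]
gripper_width: 0.0855
grip_force: 0.0
```

Request:
step_arm --pt "-0.008 -0.051 0 0 0 0 0.0854" --pt "-0.008 -0.051 0 0 0 0 0.0854" --pt "-0.008 -0.048 0 0 0 0 0.0854" --pt "0 0 0 0 0 0 0.0854" --pt "0 0 0 0 0 0 0.0854"

```text
clock: 3.82
position: [0.4747, 0.102, 0.2445]
tcp_rot: [3.108, 0.45, 0.002]
force: [0.6, -0.2, -0.1]
gripper_width: 0.0854
grip_force: 0.0
```

```bash
cat >> h.py <<'E'
def look(name):
    s=manip.state(); im,d=eyes.grab_frame("wrist"); K,T=cal("wrist",s); cv2.imwrite(f"pics/{name}.png",im[...,::-1]); np.save(f"pics/{name}.npy",d); np.save(f"pics/{name}T.npy",T)
    return im,d,K,T,cloud(d,K,T)
E
python3 - <<'E'
from h import *
im,d,K,T,X=look("w2")
m=(np.hypot(X[...,0]-.473,X[...,1]-.103)<.06)&(X[...,2]>.040)&(X[...,2]<.062)
c,e=fit_circle(m,.046,K,T); print(m.sum(),c,e,np.median(X[m][:,2]))
delta([c[0],c[1],.083])
E
```

```text
1291 [0.4733629  0.10505189 0.03299316] 0.00018620640110437827 0.04692259257476111
clock 3.88 pos [0.475  0.1017 0.2443] yaw 16.42 tilt [ 1.1e-03  9.0e-04 -1.0e+00] F [ 0.2 -1.  -0.3] w 0.0855
delta tool [-0.0008 -0.0038  0.1613]
```

Request:
step_arm --pt "-0.001 -0.004 0.045 0 0 0 0.0854" --pt "0 0 0.045 0 0 0 0.0854" --pt "0 0 0.04 0 0 0 0.0854" --pt "0 0 0.031 0 0 0 0.0854" --pt "0 0 0 0 0 0 0.0854"

```text
clock: 4.5
position: [0.4713, 0.105, 0.0809]
tcp_rot: [-3.109, -0.447, 0.008]
force: [-0.1, -0.4, -0.0]
gripper_width: 0.0853
grip_force: 0.0
```

Request:
step_arm --pt "0 0 0 0 0 0 0.055" --pt "0 0 0 0 0 0 0.055" --pt "0 0 0 0 0 0 0.055" --pt "0 0 0 0 0 0 0.055" --pt "0 0 0 0 0 0 0.055"

```text
clock: 5.12
position: [0.4736, 0.106, 0.0846]
tcp_rot: [3.108, 0.451, 0.006]
force: [-1.0, -1.8, 6.4]
gripper_width: 0.0654
grip_force: 67.3
```

Request:
step_arm --pt "0 0 -0.03 0 0 0 0.055" --pt "0 0 -0.05 0 0 0 0.055" --pt "0.009 0.05 -0.04 0 0 0 0.055" --pt "0.009 0.05 0 0 0 0 0.055" --pt "0.009 0.05 0 0 0 0 0.055"

```text
clock: 5.75
position: [0.5408, -0.0294, 0.2032]
tcp_rot: [3.108, 0.452, 0.004]
force: [0.6, 0.2, -1.2]
gripper_width: 0.0654
grip_force: 67.6
```

Request:
step_arm --pt "0.009 0.05 0 0 0 0 0.055" --pt "0.009 0.05 0 0 0 0 0.055" --pt "0.009 0.05 0 0 0 0 0.055" --pt "0.009 0.05 0 0 0 0 0.055" --pt "0 0 0 0 0 0 0.055"

```text
clock: 6.38
position: [0.6322, -0.2136, 0.2015]
tcp_rot: [3.108, 0.445, 0.002]
force: [0.2, 1.4, -2.0]
gripper_width: 0.0656
grip_force: 67.7
```

```bash
python3 - <<'E'
from h import *
R=delta([.6335,-.2143,.16])
im,d,K,T,X=look("w3")
R=Rn.from_rotvec(manip.state()["tcp_rot"]).as_matrix(); p=manip.state()["position"]
L=(X-p)@R  # tool frame
m=(np.hypot(L[...,0],L[...,1])<.045)&(L[...,2]>.02)&(L[...,2]<.06)
print(m.sum(), np.percentile(L[m][:,2],[2,20,50]))
cs=np.nonzero(m); print(cs[0].min(),cs[0].max(),cs[1].min(),cs[1].max())
E
```

```text
clock 6.38 pos [ 0.6322 -0.2136  0.2015] yaw 16.29 tilt [ 0.001  0.002 -1.   ] F [ 0.2  1.4 -2. ] w 0.0656
delta tool [0.001  0.0009 0.0415]
16621 [0.0244646  0.03706587 0.04109673]
251 413 181 442
```

View pics/w3.png

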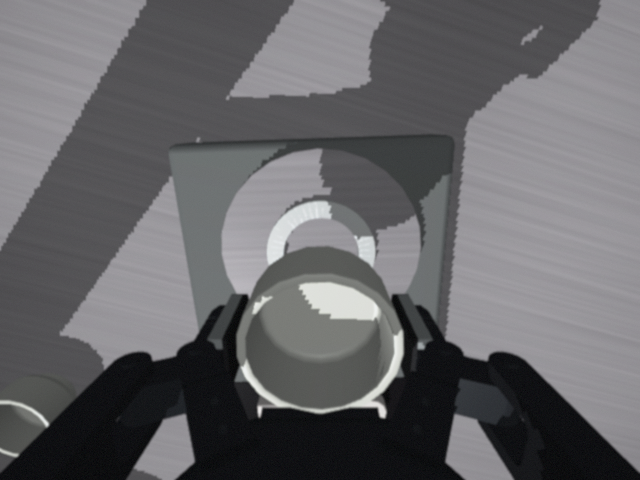

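The bowl hangs upright between the pads (rim about (238..404, 273..413)), and the ring is visible behind it. I compute the rim centre in the tool frame and the bowl tilt.

```bash
python3 - <<'E'
from h import *
c=eyes.calibration("wrist"); K=np.array(c["intrinsics"]); M=np.array(c["mount"])
for p in [(320,273),(320,413),(239,335),(404,335),(262,296),(384,300)]: print(p,atz(p,.0386,K,M).round(4))
for p in [(320,247)]: print("outer lower edge?",atz(p,.0686,K,M).round(4))
d=np.load("pics/w3.npy"); L=cloud(d,K,M)
# inner floor plane
P=L[350:375:2,295:345:2].reshape(-1,3); P=P[(P[:,2]>.055)&(P[:,2]<.09)]; A=np.c_[P[:,:2],np.ones(len(P))]; print(len(P),np.linalg.lstsq(A,P[:,2],rcond=None)[0].round(3),P[:,2].mean())
# ring from this view
im=cv2.imread("pics/w3.png"); T=np.load("pics/w3T.npy")
h=cv2.cvtColor(im,cv2.COLOR_BGR2GRAY)
m=np.zeros_like(h); m[190:240,255:335]=h[190:240,255:335]>190
from scipy.optimize import least_squares
v,u=np.nonzero(m); Q=np.array([atz(x,.065,K,T)[:2] for x in zip(u,v)])
ang=np.arctan2(Q[:,1]+.2143,Q[:,0]-.6335); r=np.hypot(Q[:,1]+.2143,Q[:,0]-.6335)
print(np.percentile(r,[2,50,98]))
E
```

```text
(320, 273) [0.0317 0.0001 0.0386]
(320, 413) [-0.0328  0.0001  0.0386]
(239, 335) [ 0.0055 -0.0312  0.0386]
(404, 335) [0.0056 0.0325 0.0386]
(262, 296) [ 0.0224 -0.0214  0.0386]
(384, 300) [0.0208 0.0239 0.0386]
outer lower edge? [0.0309 0.0001 0.0686]
320 [1.476 0.006 0.106] 0.0647087481660481
[0.02617511 0.03169084 0.03635538]
```

Request:
step_arm --pt "0.001 0.001 0.025 0 0 0 0.055" --pt "0 0 0.015 0 0 0 0.055" --pt "0 0 0.006 0 0 0 0.055" --pt "0 0 0 0 0 0 0.055" --pt "0 0 0 0 0 0 0.055"

```text
clock: 7.05
position: [0.6329, -0.2104, 0.1565]
tcp_rot: [3.108, 0.451, 0.002]
force: [0.1, 0.5, -1.4]
gripper_width: 0.0653
grip_force: 67.7
```

```bash
python3 - <<'E'
from h import *
delta([.6335,-.2143,.1446])
E
```

```text
clock 7.05 pos [ 0.6329 -0.2104  0.1565] yaw 16.51 tilt [ 0.0011  0.001  -1.    ] F [ 0.1  0.5 -1.4] w 0.0653
delta tool [-0.0005  0.0039  0.0119]
```

Request:
step_arm --pt "0 0.004 0.003 0 0 0 0.055" --pt "0 0 0 0 0 0 0.055" --pt "0 0 0 0 0 0 0.055"

```text
clock: 7.42
position: [0.6336, -0.2144, 0.1526]
tcp_rot: [-3.109, -0.45, -0.0]
force: [-0.0, 0.1, -1.4]
gripper_width: 0.0651
grip_force: 67.7
```

Request:
step_arm --pt "0 0 0 0 0 0 0.055"

```text
clock: 7.55
position: [0.6336, -0.2143, 0.1526]
tcp_rot: [-3.109, -0.45, -0.0]
force: [-0.2, 0.0, -1.1]
gripper_width: 0.0653
grip_force: 67.7
```

Request:
step_arm --pt "0 0 0.002 0 0 0 0.055" --pt "0 0 0.001 0 0 0 0.055" --pt "0 0 0 0 0 0 0.055"

```text
clock: 7.92
position: [0.6335, -0.2142, 0.1494]
tcp_rot: [-3.109, -0.45, 0.0]
force: [-0.6, -0.2, -2.3]
gripper_width: 0.0652
grip_force: 67.7
```

Request:
step_arm --pt "0 0 0.001 0 0 0 0.055" --pt "0 0 0 0 0 0 0.055"

```text
clock: 8.18
position: [0.6336, -0.2143, 0.1485]
tcp_rot: [-3.109, -0.45, 0.0]
force: [0.1, 0.0, -2.5]
gripper_width: 0.0655
grip_force: 67.7
```

No contact yet at ring height, so the foot is likely entering the ring. I continue gently.

Request:
step_arm --pt "0 0 0.001 0 0 0 0.055" --pt "0 0 0 0 0 0 0.055"

```text
clock: 8.43
position: [0.6336, -0.2143, 0.1475]
tcp_rot: [-3.109, -0.451, 0.0]
force: [-0.3, 0.2, -1.2]
gripper_width: 0.0656
grip_force: 67.7
```

Request:
step_arm --pt "0 0 0.001 0 0 0 0.055" --pt "0 0 0 0 0 0 0.055"

```text
clock: 8.68
position: [0.6336, -0.2143, 0.1464]
tcp_rot: [-3.109, -0.451, 0.0]
force: [-0.3, -1.3, -1.4]
gripper_width: 0.0654
grip_force: 67.7
```

Request:
step_arm --pt "0 0 0.001 0 0 0 0.055" --pt "0 0 0 0 0 0 0.055"

```text
clock: 8.93
position: [0.6335, -0.2143, 0.1455]
tcp_rot: [-3.109, -0.451, 0.0]
force: [-0.8, 0.6, -1.8]
gripper_width: 0.0657
grip_force: 67.7
```

Request:
step_arm --pt "0 0 0.001 0 0 0 0.055" --pt "0 0 0 0 0 0 0.055"

```text
clock: 9.18
position: [0.6336, -0.2143, 0.1446]
tcp_rot: [3.109, 0.45, 0.0]
force: [-0.0, 1.1, -1.0]
gripper_width: 0.0653
grip_force: 67.8
```

Request:
step_arm --pt "0 0 0.001 0 0 0 0.055" --pt "0 0 0 0 0 0 0.055"

```text
clock: 9.43
position: [0.6337, -0.2144, 0.1439]
tcp_rot: [3.109, 0.45, 0.0]
force: [-0.6, 0.5, 0.1]
gripper_width: 0.0656
grip_force: 67.9
```

Request:
step_arm --pt "0 0 0.001 0 0 0 0.055" --pt "0 0 0 0 0 0 0.055"

```text
clock: 9.68
position: [0.6337, -0.2144, 0.143]
tcp_rot: [3.109, 0.45, 0.001]
force: [-1.3, 0.7, 3.1]
gripper_width: 0.0652
grip_force: 68.0
```

Request:
step_arm --pt "0 0 0 0 0 0 0.07" --pt "0 0 0 0 0 0 0.07" --pt "0 0 0 0 0 0 0.0854" --pt "0 0 0 0 0 0 0.0854"

```text
clock: 10.18
position: [0.6336, -0.2143, 0.1424]
tcp_rot: [-3.109, -0.45, 0.0]
force: [-0.1, -0.6, 0.1]
gripper_width: 0.0854
grip_force: 0.0
```

Request:
step_arm --pt "0 0 -0.02 0 0 0 0.0854" --pt "0 0 -0.04 0 0 0 0.0854" --pt "0 0 -0.05 0 0 0 0.0854" --pt "0 0 0 0 0 0 0.0854" --pt "0 0 0 0 0 0 0.0854"

```text
clock: 10.8
position: [0.6333, -0.2142, 0.2522]
tcp_rot: [-3.109, -0.451, 0.0]
force: [-0.2, 0.7, -0.6]
gripper_width: 0.0855
grip_force: 0.0
```

```bash
cat >> h.py <<'E'
def bowlchk(X,K,T):
    m=(np.hypot(X[...,0]-.6335,X[...,1]+.2143)<.045)&(X[...,2]>.095)&(X[...,2]<.125)
    c,e=fit_circle(m,.106,K,T); P=X[m]; P=P[abs(np.hypot(*(P[:,:2]-c[:2]).T)-.031)<.0015]; P=P[P[:,2]>.102]
    q=np.linalg.lstsq(np.c_[P[:,:2]-c[:2],np.ones(len(P))],P[:,2],rcond=None)[0]; print("bowl",c.round(4),round(e,5),"rim tilt,z",q.round(4),len(P))
E
python3 - <<'E'
from h import *
delta([.5114,-.2919,.15]); im,d,K,T,X=look("w4"); bowlchk(X,K,T)
E
```

```text
clock 10.8 pos [ 0.6333 -0.2142  0.2522] yaw 16.49 tilt [-3.e-04 -2.e-04 -1.e+00] F [-0.2  0.7 -0.6] w 0.0855
delta tool [-0.1389  0.0399  0.1023]
bowl [ 0.6339 -0.214   0.0333] 0.00038 rim tilt,z [0.0025 0.004  0.1061] 1257
```

View pics/w4.png

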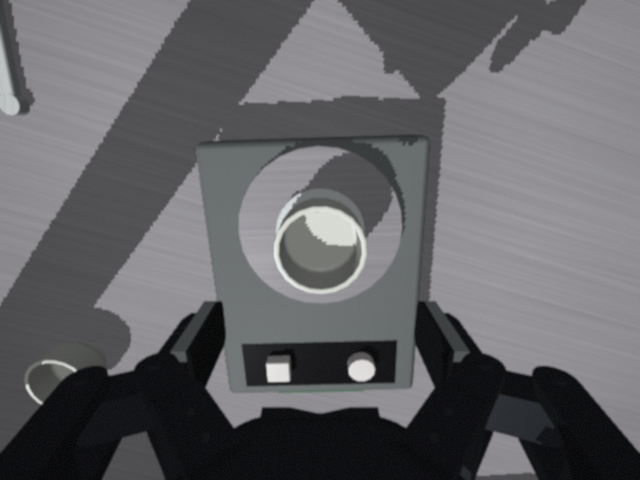

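The bowl sits level, rim at 106 mm, which means it is seated at 60. Next is the tare key with closed fingers.

Request:
step_arm --pt "-0.046 0.014 0 0 0 0 0.0" --pt "-0.046 0.013 0 0 0 0 0.0" --pt "-0.047 0.013 0 0 0 0 0.0" --pt "0 0 0.04 0 0 0 0.0" --pt "0 0 0.04 0 0 0 0.0"

```text
clock: 11.48
position: [0.5104, -0.2923, 0.1706]
tcp_rot: [-3.108, -0.448, 0.001]
force: [1.0, 0.1, 0.7]
gripper_width: 0.0002
grip_force: 0.0
```

Request:
step_arm --pt "0 0 0.025 0 0 0 0.0" --pt "0 0 0 0 0 0 0.0" --pt "0 0 0 0 0 0 0.0" --pt "0 0 0 0 0 0 0.0"

```text
clock: 11.98
position: [0.5123, -0.2925, 0.1488]
tcp_rot: [3.108, 0.451, 0.002]
force: [-0.8, 0.5, -0.7]
gripper_width: -0.0
grip_force: 0.0
```

```bash
python3 - <<'E'
from h import *
delta([.5114,-.2925,.1344]); im,d,K,T,X=look("w5")
E
```

```text
clock 11.97 pos [ 0.5123 -0.2925  0.1488] yaw 16.5 tilt [ 0.0012  0.0018 -1.    ] F [-0.8  0.5 -0.7] w -0.0
delta tool [-0.0009 -0.0003  0.0144]
```

View pics/w5.png

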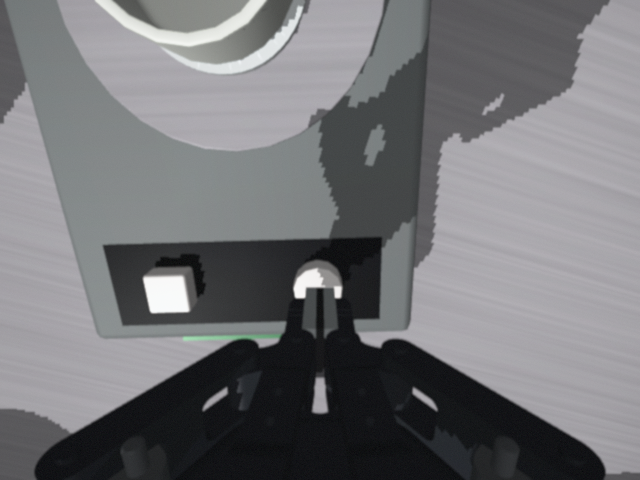

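The closed fingertips stand above the round tare key (317,280), and the square key at (169,290) is well clear. Pressing down.

Request:
step_arm --pt "-0.001 0 0.008 0 0 0 0.0" --pt "0 0 0.005 0 0 0 0.0" --pt "0 0 0.002 0 0 0 0.0" --pt "0 0 0 0 0 0 0"

```text
clock: 12.52
position: [0.5106, -0.2923, 0.1325]
tcp_rot: [-3.109, -0.451, 0.001]
force: [-1.6, 0.2, 3.2]
gripper_width: -0.0002
grip_force: 1.5
```

Request:
step_arm --pt "0 0 0.002 0 0 0 0.0" --pt "0 0 0.001 0 0 0 0.0"

```text
clock: 12.78
position: [0.5106, -0.2924, 0.1297]
tcp_rot: [3.109, 0.451, -0.0]
force: [-2.0, 1.5, 4.6]
gripper_width: -0.0002
grip_force: 2.4
```

Request:
step_arm --pt "0 0 0.001 0 0 0 0.0" --pt "0 0 0.001 0 0 0 0.0"

```text
clock: 13.02
position: [0.5106, -0.2923, 0.1277]
tcp_rot: [-3.109, -0.451, 0.0]
force: [-2.4, 2.5, 6.5]
gripper_width: 0.0001
grip_force: 2.9
```

Request:
step_arm --pt "0 0 0.0005 0 0 0 0.0" --pt "0 0 0.0005 0 0 0 0.0"

```text
clock: 13.28
position: [0.5106, -0.2923, 0.1268]
tcp_rot: [-3.109, -0.451, 0.0]
force: [-2.6, 1.1, 6.3]
gripper_width: -0.0002
grip_force: 3.2
```

Request:
step_arm --pt "0 0 0.0005 0 0 0 0.0" --pt "0 0 0 0 0 0 0.0"

```text
clock: 13.52
position: [0.5106, -0.2923, 0.1264]
tcp_rot: [-3.109, -0.451, 0.0]
force: [-2.3, 1.0, 7.2]
gripper_width: 0.0003
grip_force: 3.5
```

Request:
step_arm --pt "0 0 0.0005 0 0 0 0.0" --pt "0 0 0 0 0 0 0.0"

```text
clock: 13.78
position: [0.5106, -0.2924, 0.1264]
tcp_rot: [3.109, 0.451, 0.0]
force: [-4.0, 2.6, 10.0]
gripper_width: 0.0002
grip_force: 5.0
```

Request:
step_arm --pt "0 0 0 0 0 0 0.0" --pt "0 0 0 0 0 0 0.0" --pt "0 0 0 0 0 0 0.0" --pt "0 0 0 0 0 0 0" --pt "0 0 0 0 0 0 0.0"

```text
clock: 14.4
position: [0.5106, -0.2924, 0.1264]
tcp_rot: [3.109, 0.451, 0.0]
force: [-3.6, 2.3, 10.6]
gripper_width: -0.0001
grip_force: 5.0
```

Request:
step_arm --pt "0 0 -0.02 0 0 0 0.0" --pt "0 0 -0.05 0 0 0 0.0" --pt "0 0 -0.05 0 0 0 0.0" --pt "0.018 -0.055 0 0 0 0 0.05" --pt "0.018 -0.055 0 0 0 0 0.05"

```text
clock: 15.02
position: [0.5144, -0.1762, 0.246]
tcp_rot: [3.109, 0.447, 0.003]
force: [0.7, 0.5, 0.1]
gripper_width: 0.0357
grip_force: 0.0
```

Request:
step_arm --pt "0.018 -0.055 0 0 0 0 0.05" --pt "0.018 -0.055 0 0 0 0 0.05" --pt "0.018 -0.055 0 0 0 0 0.05" --pt "0.018 -0.055 0 0 0 0 0.05" --pt "0.018 -0.055 0 0 0 0 0.05"

```text
clock: 15.65
position: [0.5223, 0.1144, 0.2454]
tcp_rot: [-3.109, -0.45, -0.001]
force: [1.9, -0.8, 0.2]
gripper_width: 0.0499
grip_force: 0.0
```

Request:
step_arm --pt "0.018 -0.055 0 0 0 0 0.05" --pt "0.018 -0.055 0 0 0 0 0.05" --pt "0.018 -0.055 0 0 0 0 0.05" --pt "0.02 -0.055 0 0 0 0 0.05" --pt "0 0 0 0 0 0 0.05"

```text
clock: 16.27
position: [0.5302, 0.3486, 0.2446]
tcp_rot: [-3.107, -0.458, -0.0]
force: [0.2, -0.9, 0.0]
gripper_width: 0.05
grip_force: 0.0
```

Request:
step_arm --pt "0 0 0 0 0 0 0.05" --pt "0 0 0 0 0 0 0.05"

```text
clock: 16.52
position: [0.531, 0.3432, 0.2454]
tcp_rot: [3.109, 0.448, -0.001]
force: [-0.2, -0.9, -0.8]
gripper_width: 0.0498
grip_force: 0.0
```

```bash
python3 - <<'E'
from h import *
im,d,K,T,X=look("w6")
m=(np.hypot(X[...,0]-.533,X[...,1]-.346)<.03)&(X[...,2]>.062)&(X[...,2]<.075)
c,e=fit_circle(m,.068,K,T); print(m.sum(),c,e,X[m].mean(0))
n,l=cv2.connectedComponents((m).astype(np.uint8)); print(n)
delta([c[0],c[1],.114])
for q in ["post"]: print([(round(r["conf"],2),np.round(r["location"]),atz(r["location"],.003,K,T).round(3)) for r in spotter.tip_of("wrist",q)])
E
```

```text
265 [0.53378272 0.35011943 0.00736518] 0.0002493749154316242 [0.53398611 0.35012955 0.06866398]
2
clock 16.57 pos [0.5311 0.3431 0.2455] yaw 16.39 tilt [-2.e-04  2.e-04 -1.e+00] F [ 1.1 -0.3  0.5] w 0.0501
delta tool [ 0.0046 -0.006   0.1315]
[(0.8, array([176., 121.]), array([0.579, 0.491, 0.003])), (0.64, array([197., 188.]), array([0.524, 0.463, 0.003]))]
```

View pics/w6.png

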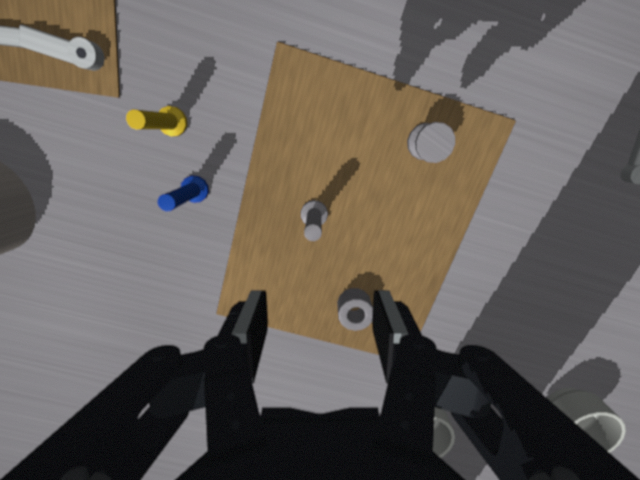

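The steel post stands at (313,233) on the sheet, with the blue one (170,200), yellow one (140,120), collar (355,313) and spool (432,142) clear of it. Going down.

Request:
step_arm --pt "0.005 -0.006 0 0 0 0 0.05" --pt "0 0 0.05 0 0 0 0.05" --pt "0 0 0.045 0 0 0 0.05" --pt "0 0 0.036 0 0 0 0.05" --pt "0 0 0 0 0 0 0.05"

```text
clock: 17.25
position: [0.5323, 0.3507, 0.1115]
tcp_rot: [3.108, 0.449, -0.01]
force: [-0.2, 0.4, -0.6]
gripper_width: 0.05
grip_force: 0.0
```

Request:
step_arm --pt "0 0 0 0 0 0 0.0" --pt "0 0 0 0 0 0 0.0" --pt "0 0 0 0 0 0 0.0" --pt "0 0 0 0 0 0 0.0"

```text
clock: 17.75
position: [0.5351, 0.3522, 0.1169]
tcp_rot: [-3.108, -0.45, -0.007]
force: [0.6, -0.3, 6.5]
gripper_width: 0.0117
grip_force: 58.5
```

Request:
step_arm --pt "0 0 -0.04 0 0 0 0.0" --pt "0 0 -0.05 0 0 0 0.0" --pt "0 0 -0.05 0 0 0 0.0" --pt "-0.006 0.052 0 0 0 0 0" --pt "-0.006 0.052 0 0 0 0 0"

```text
clock: 18.38
position: [0.5519, 0.2481, 0.2561]
tcp_rot: [-3.109, -0.454, -0.004]
force: [0.3, -0.5, -0.8]
gripper_width: 0.0115
grip_force: 58.5
```

Request:
step_arm --pt "-0.006 0.052 0 0 0 0 0" --pt "-0.006 0.052 0 0 0 0 0" --pt "-0.006 0.052 0 0 0 0 0" --pt "-0.006 0.052 0 0 0 0 0" --pt "-0.006 0.052 0 0 0 0 0"

```text
clock: 19.0
position: [0.5969, -0.0109, 0.2552]
tcp_rot: [3.109, 0.451, 0.001]
force: [0.2, 0.8, -0.8]
gripper_width: 0.011
grip_force: 58.5
```

Request:
step_arm --pt "-0.006 0.052 0 0 0 0 0" --pt "-0.006 0.052 0 0 0 0 0" --pt "-0.006 0.052 0 0 0 0 0" --pt "-0.006 0.05 0 0 0 0 0" --pt "0 0 0 0 0 0 0"

```text
clock: 19.62
position: [0.6322, -0.2178, 0.2544]
tcp_rot: [3.109, 0.443, 0.0]
force: [0.1, -0.8, -1.0]
gripper_width: 0.0112
grip_force: 58.6
```

Request:
step_arm --pt "0 0 0 0 0 0 0" --pt "0 0 0 0 0 0 0"

```text
clock: 19.88
position: [0.6323, -0.2122, 0.2548]
tcp_rot: [-3.108, -0.453, -0.0]
force: [0.5, 0.0, -0.4]
gripper_width: 0.0113
grip_force: 58.6
```

```bash
python3 - <<'E'
from h import *
im,d,K,T,X=look("w7"); delta([.6339,-.214,.187])
E
```

```text
clock 19.93 pos [ 0.6324 -0.2121  0.2549] yaw 16.58 tilt [ 2.e-04 -2.e-04 -1.e+00] F [ 1.7 -0.  -0.2] w 0.0115
delta tool [0.0009 0.0023 0.0679]
```

View pics/w7.png

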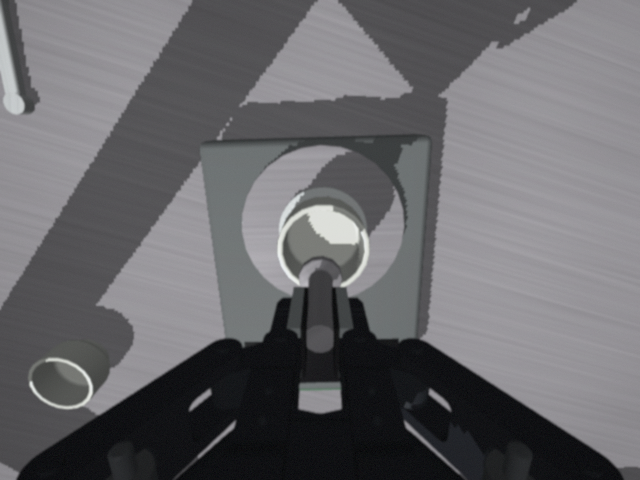

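The post is held straight at (320,300) over the bowl (323,245). Lowering.

Request:
step_arm --pt "0.001 0.002 0.02 0 0 0 0" --pt "0 0 0.02 0 0 0 0" --pt "0 0 0.015 0 0 0 0" --pt "0 0 0.006 0 0 0 0" --pt "0 0 0 0 0 0 0"

```text
clock: 20.55
position: [0.6339, -0.2149, 0.1935]
tcp_rot: [-3.109, -0.451, 0.0]
force: [-0.9, -0.0, -0.1]
gripper_width: 0.0115
grip_force: 58.6
```

Request:
step_arm --pt "0 0 0.002 0 0 0 0" --pt "0 0 0 0 0 0 0"

```text
clock: 20.8
position: [0.6341, -0.2154, 0.1921]
tcp_rot: [3.109, 0.45, 0.001]
force: [-0.1, -0.3, -0.6]
gripper_width: 0.0112
grip_force: 58.6
```

Request:
step_arm --pt "0 0 0.002 0 0 0 0" --pt "0 0 0 0 0 0 0"

```text
clock: 21.05
position: [0.6338, -0.2153, 0.1895]
tcp_rot: [-3.109, -0.45, 0.0]
force: [1.2, -0.3, -1.3]
gripper_width: 0.0112
grip_force: 58.6
```

Request:
step_arm --pt "0 0 0.001 0 0 0 0" --pt "0 0 0 0 0 0 0"

```text
clock: 21.3
position: [0.6339, -0.2152, 0.1885]
tcp_rot: [-3.109, -0.451, 0.0]
force: [0.5, 0.6, -0.0]
gripper_width: 0.0113
grip_force: 58.6
```

Request:
step_arm --pt "0 0 0.001 0 0 0 0" --pt "0 0 0 0 0 0 0"

```text
clock: 21.55
position: [0.6339, -0.2152, 0.1874]
tcp_rot: [-3.109, -0.451, 0.0]
force: [0.2, 0.1, -0.8]
gripper_width: 0.0112
grip_force: 58.6
```

Request:
step_arm --pt "0 0 0.001 0 0 0 0" --pt "0 0 0 0 0 0 0"

```text
clock: 21.8
position: [0.6339, -0.2152, 0.1868]
tcp_rot: [3.109, 0.451, 0.0]
force: [0.2, 0.6, 0.7]
gripper_width: 0.0111
grip_force: 58.7
```

Request:
step_arm --pt "0 0 0.001 0 0 0 0" --pt "0 0 0 0 0 0 0"

```text
clock: 22.05
position: [0.634, -0.2153, 0.186]
tcp_rot: [3.109, 0.451, 0.001]
force: [-1.8, 0.8, 3.0]
gripper_width: 0.0112
grip_force: 58.9
```

Request:
step_arm --pt "0 0 0.0005 0 0 0 0" --pt "0 0 0 0 0 0 0"

```text
clock: 22.3
position: [0.634, -0.2153, 0.1855]
tcp_rot: [3.109, 0.451, 0.001]
force: [-1.3, 1.2, 4.8]
gripper_width: 0.0112
grip_force: 59.1
```

Request:
step_arm --pt "0 0 0 0 0 0 0.02" --pt "0 0 0 0 0 0 0.04" --pt "0 0 0 0 0 0 0.04" --pt "0 0 -0.02 0 0 0 0.04"

```text
clock: 22.8
position: [0.6329, -0.2148, 0.203]
tcp_rot: [-3.106, -0.45, 0.006]
force: [1.2, 0.8, 0.6]
gripper_width: 0.04
grip_force: 0.0
```

Request:
step_arm --pt "0 0 -0.04 0 0 0 0.04" --pt "0 0 -0.04 0 0 0 0.04" --pt "-0.03 0 0 0 0 0 0.04" --pt "0 0 0 0 0 0 0.04" --pt "0 0 0 0 0 0 0.04"

```text
clock: 23.42
position: [0.6053, -0.2237, 0.2847]
tcp_rot: [-3.109, -0.45, 0.0]
force: [0.7, 1.1, 0.6]
gripper_width: 0.0399
grip_force: 0.0
```

```bash
python3 - <<'E'
from h import *
im,d,K,T,X=look("w8"); delta([.6339,-.214,.187])
m=(np.hypot(X[...,0]-.634,X[...,1]+.215)<.04)&(X[...,2]>.13); print("post top",m.sum(),X[m].mean(0).round(4))
m=(np.hypot(X[...,0]-.634,X[...,1]+.214)<.045)&(X[...,2]>.100)&(X[...,2]<.112); print(fit_circle(m,.106,K,T),np.median(X[m][:,2]))
E
```

```text
clock 23.48 pos [ 0.6054 -0.2236  0.2845] yaw 16.49 tilt [-2.e-04 -7.e-04 -1.e+00] F [ 0.3  0.4 -0.3] w 0.0398
delta tool [ 0.0301 -0.0011  0.0975]
post top 26911 [ 0.619  -0.2196  0.2846]
(array([ 0.63303475, -0.2142075 ,  0.03271369]), np.float64(0.00011990213118692919)) 0.10613369233526383
```

View pics/w8.png

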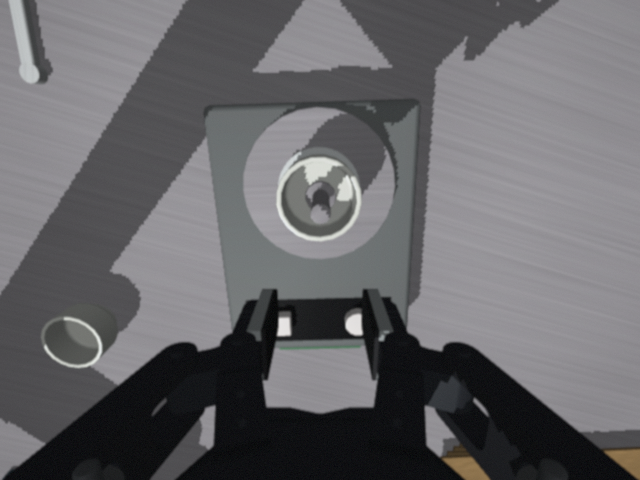

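The post stands upright in the seated bowl (320,205), rim level at 106 mm, and the gripper is clear. Handing in.

```bash
python3 -c "
from station import manip
print(manip.job_done())"
```

```text
the job is handed in; nothing more can be done
None
```

The job is handed in at about 23.5 s of the 72 s: the bowl sits level in the ring, the tare key was held fully down for about 1 s (about 11 N at most on the scale), and the post stands upright in the bowl.

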